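# Copy a sample pipe's length on the cutting gauge and hold the spring slide at the mark

### The arm

A 7-joint arm with a two-finger parallel gripper is mounted at the origin on the work surface. World frame = base frame: x ahead of the robot, y to its left, z up, the work surface at z = 0. Lengths are in m, angles in rad, forces in N, time in s.
With the tool pointing down it reaches from about 0.425 to 0.925 m from the base axis. Payload 6.8 kg.
Tool frame: the origin (TCP) lies at the centre of the arm's flange, where the gripper is bolted on; the fingertips stand 173 mm ahead of it and the grasp point (between the pads) lies 155 mm ahead of it; z points along the fingers, y is the direction in which the jaws open and shut (so a half turn about z gives the same grasp; the last joint's range is limited). The gripper opens to 85 mm and grips with 20 to 120 N. Pads are 22 mm wide; open, the fingers measure 114 mm over their backs; the gripper's body (76 mm by 85 mm) begins 54 mm behind the grasp point. The pads swing forward as they close: fully open they stand 13 mm farther back than shut.
Start: joints at [-1.226, 0.477, 0.022, 1.555, -0.011, 1.109, -0.083], TCP at [0.295, 0.607, 0.405] pointing down, gripper open.
Joint ranges: [-2.96, 2.96], [-0.34, 2.1], [-1.41, 1.46], [0.24, 2.44], [-1.37, 4.51], [0.17, 1.92], [-2.96, 2.96]. Speed limits (rad/s): [2.39, 2.39, 3.14, 3.14, 3.14, 3.14, 3.14].

### API

Orientations are given as a rotation vector (axis times angle).
In Python, from bench import readout, grab_frame, camera_model, r gives the robot as it stands.
- The arm moves only by the tool apply_moves, never from a script. Its argument "deltas" is a list of rows, each an object with "xyz": the shift along the world's x, y, z in m, a list of three; "turn": the turn about the world's z in rad. In form: [{"xyz": [dx, dy, dz], "turn": turn}, ...]. A call has 1 to 12 rows; each row shifts and turns the commanded pose from where the row before left it; what a row does not reach is not made up. A row lasts 1/12 s, in which the tool goes at most 41.7 mm and 7.16 degrees, less where a joint would pass 70% of its speed; a pose out of reach is approached as far as the arm can. A call with a gripper value outside its range is refused whole. "claw" is the gripper's target within -1 to 1 (shut at 1, half-way at 0, fully open at -1), set as the call begins (left out, the last holds). The fingers move at their own pace and stop on an object; "squeeze" is the grip in N (left out, the last holds). Time passes only in rows, so rows that do not move let the fingers close. It gives the time, the measured TCP pose, the force and the opening at its end, in the units of the state.
- readout.get_obs(): the state, without advancing time (a new reading comes with each control period).
- grab_frame(name): name is "scene" or "top" or "wrist"; returns the picture (420x560x3 uint8, red, green, blue); there is no depth.
- camera_model(name): a dict with "intrinsics" (3x3 intrinsics, pixels), "R" (3x3) and "t" (3): a world point X has camera coordinates R X + t. Camera axes: x right, y down, z forward; pixel columns grow to the right and rows downward; lengths in m; the calibration is good to about 2 mm. A picture is of the moment at which its call begins: read the wrist's pose just before it. camera_model takes no time and is no camera call; for the wrist camera it gives the pose at the moment of the call.
- r.hand_in(): hands the job in, once; it reports no verdict.
The state is a dict: "clock": time; "joints": joint angles; "qvel": joint speeds; "tau": joint torques, N m; "tcp_pos": TCP position; "orientation": TCP orientation; "contact_force": force on the tool from outside, world axes, zero at the start; "moment": the same for the moment, N m; "grip_width": finger opening in m.
Only numpy, scipy, OpenCV 4.12 (cv2) and the standard library are available. Lean on these libraries where they do the work, as an engineer would, in place of code of your own. Each camera call takes 0.05 s, during which the arm holds its last target.

### The job

Copy the sample pipe's length on the cutting gauge: with the round-knobbed cursor push the pipe along its channel until you feel it seat against the end stop, and leave the cursor there, touching the pipe. Then pull the spring-return slide by its flat paddle out until its pointer lines up with the cursor's pointer, and finish while still holding it there against the spring. Leave the other things lying about where they are.

Things in the scene. Friction and masses are not known exactly. Their poses are not given: they have to be found in the camera images.
- jig: Cutting gauge, fixed: plywood board 240 x 500 x 18 mm with two lanes along y. Origin on the bench; x across the lanes, y along them, z up. A channel (34 mm wide, walls 12 mm high) with stop, pipe and cursor runs along x = +55 mm, the spring slide along x = -55 mm. Board from y = -280 to +220 mm. A spring tube 150 mm long, 54 mm high, lies at the -y end of the slide lane. Its place and turn vary.
- stop: Dark steel end stop 30 x 26 x 32 mm (with a screw head 8 mm higher), fixed in the channel, at a place along it that varies. Origin on its stop face (the face to +y), on the channel's centre line, at the board's top; its axes are those of jig.
- pipe_center (a point): Centre of the loose grey sample pipe, 32 mm in diameter and 120 mm long, about 90 g, lying in the channel between the end stop and the cursor, 34 mm above the bench; at the start it touches neither. Seated, its centre is 60 mm to +y of the stop face.
- cursor: Cursor: aluminium block 30 mm wide, 30 mm high, in the channel on the +y side of the pipe. It slides along the gauge's y and stays where left (about 3 N friction), with 30 mm or more to spare when the pipe is seated. Origin at the y of its pointer, on the channel's centre line, at the board's top; its axes are those of jig. Flat pushing face 10 mm to -y of the origin, rear face 58 mm to +y.
- cursor_knob (a point): Grip point of the cursor's upright round black knob, 24 mm in diameter; it stands on the block from 49 to 99 mm above the bench, the point lies on its axis 80 mm above the bench, 35 mm to +y of the cursor's origin.
- slide: Spring-return slide: aluminium carriage 44 x 50 mm (x, y), top 49 mm above the bench. The spring draws it to -y, to rest 80 mm to -y of the gauge's origin; pulling it to +y takes 4 N at first, about 12 N at full travel (145 mm); it flies back if let go. Origin at the y of its pointer, on the lane's centre line, at the board's top; its axes are those of jig.
- cursor_pointer (a point): Tip of the cursor's pointer, a flat steel blade 6 mm wide in y that reaches from the block to -x, its top 53 mm above the bench; the point lies midway across the blade, on its top, 49 mm to -x of the cursor's origin.
- slide_pointer (a point): Tip of the slide's pointer, a like blade at the same height that reaches from the carriage to +x; the point lies midway across the blade, on its top, 52 mm to +x of the slide's origin. The pointers are in line when both points have the same y in the gauge's frame.
- slide_paddle (a point): Grip point of the slide's upright flat black paddle, 34 mm wide in x, 16 mm thick in y, from 48 to 100 mm above the bench; the point lies in its middle 82 mm above the bench, at the y of the slide's pointer.
- coupling: Bystander: white pipe coupling, 42 mm in diameter, 36 mm high, standing on the gauge's board beyond the slide's travel. Origin under its centre.
- locknut: Bystander: steel ring nut, 28 mm in diameter, 10 mm high, in the channel behind the end stop. Origin under its centre.
- tape: Bystander: grey tape-measure case, 66 x 36 x 62 mm, on the bench. Origin under its centre.
- jar: Bystander: jar, 68 mm in diameter, 85 mm high, on the bench. Origin under its centre.
- screwdriver: Bystander: screwdriver lying on the bench.
- wrench: Bystander: steel wrench lying on the bench.
- elbow: Bystander: grey pipe elbow, arms 55 mm long and 38 mm thick, lying on the bench. Origin under its bend.
There are look-alikes about, which are no part of the job. There is more than one size of the part that bears pipe_center; the job needs the middle-sized.

How it is judged:
By the outcome, as a careful person would: the job done as asked, in the order asked, and still so for the second after the job is handed in, while the arm keeps its last pose, push and grip.
It also fails if it takes over 48 s, if anything falls off the work surface, if the arm or the gripper's body presses on something with over 40 N, if the wrist force passes 120 N, or if a joint passes its speed limit or range.

## Working session

There is one attempt and no reset: what is moved stays moved. The work goes in short steps, Python scripts to look and compute and a tool call to move; the robot and the scene stay as the last step left them, time stands still between calls to the robot, and variables do not carry over. Pictures are saved under pics/ and viewed, and the job is handed in when it is done.

Besides the shell and the picture viewer there is one more tool, called after "Emit:" as name([rows], argument=value, ...), one row to a line, values as JSON. apply_moves: Moves the arm, as the interface text tells. Its arguments: {"type":"object","properties":{"deltas":{"type":"array"},"claw":{"type":"number"},"squeeze":{"type":"number"}},"required":["deltas"]}

```bash
mkdir -p pics; ls; python3 - <<'E'
from bench import readout, grab_frame, camera_model, r
import cv2
print(readout.get_obs())
for n in ("scene","top","wrist"):
    m=camera_model(n); print(n,m)
    cv2.imwrite(f"pics/{n}0.png",grab_frame(n)[:,:,::-1])
E
```

```text
pics
{'clock': 0.0, 'joints': array([-1.22612779,  0.477835  ,  0.02237124,  1.55643339, -0.01152603,
        1.10931725, -0.08311357]), 'qvel': array([-0.0002237 , -0.00021092,  0.00080536, -0.00062776,  0.00173108,
        0.00094812,  0.00014019]), 'tau': array([-8.02573668e-04, -5.96437633e+01,  1.60711281e+00, -2.81211591e+01,
        1.23352601e-02,  9.23705811e-03,  3.06086326e-05]), 'tcp_pos': array([0.2951697 , 0.60674381, 0.40371026]), 'orientation': array([-7.05130516e-01, -3.06113807e+00,  2.89291722e-03]), 'contact_force': array([-0.32283157,  0.66760974,  0.34882794]), 'moment': array([-0.06293394, -0.00036035,  0.01470009]), 'grip_width': 0.0854487096490506}
scene {'intrinsics': array([[423.72360576,   0.        , 278.82703622],
       [  0.        , 423.72360576, 207.71052155],
       [  0.        ,   0.        ,   1.        ]]), 'R': array([[-0.69470947,  0.71924231,  0.00832175],
       [ 0.56732119,  0.5550092 , -0.60836786],
       [-0.44218255, -0.41791781, -0.79361155]]), 't': array([ 0.39860911, -0.23213438,  1.34635776])}
top {'intrinsics': array([[510.88200165,   0.        , 269.95992667],
       [  0.        , 510.88200165, 208.24879492],
       [  0.        ,   0.        ,   1.        ]]), 'R': array([[ 0.02911605, -0.99945915,  0.01528609],
       [-0.99758263, -0.0300199 , -0.0626714 ],
       [ 0.06309639, -0.0134244 , -0.99791715]]), 't': array([-0.06482837,  0.53001947,  1.78561479])}
wrist {'intrinsics': array([[322.44594936,   0.        , 279.03751132],
       [  0.        , 322.44594936, 210.30853598],
       [  0.        ,   0.        ,   1.        ]]), 'R': array([[ 0.43756036,  0.89918681, -0.00200429],
       [ 0.86747638, -0.42154066,  0.26417458],
       [ 0.23669741, -0.117331  , -0.9644728 ]]), 't': array([-0.67345154, -0.03500209,  0.37869326])}
```

View pics/scene0.png

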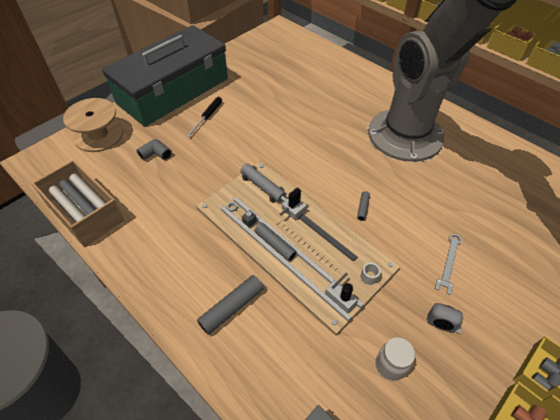

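View pics/top0.png

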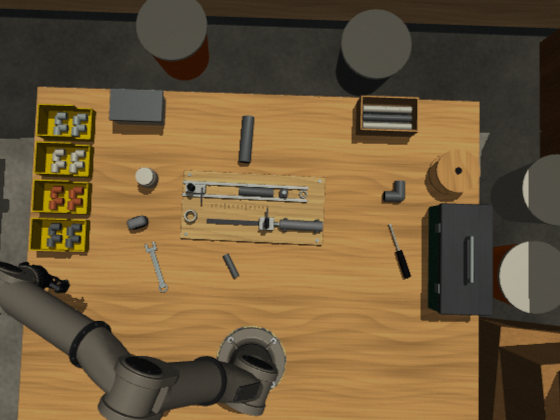

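View pics/wrist0.png

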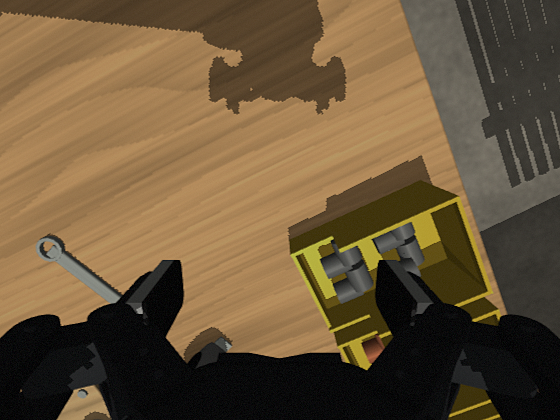

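The gauge lies at top-image columns 180–325, rows 170–246. The tube is on the right, the coupling on the left, and the channel on the far side, so gauge y is roughly world +y. I'll zoom in next.

```bash
python3 - <<'E'
import cv2
a=cv2.imread("pics/top0.png")[160:255,170:335]; cv2.imwrite("pics/topz.png",cv2.resize(a,None,fx=4.8,fy=4.8,interpolation=cv2.INTER_CUBIC))
a=cv2.imread("pics/scene0.png")[155:335,190:405]; cv2.imwrite("pics/scenez.png",cv2.resize(a,None,fx=3.3,fy=3.3,interpolation=cv2.INTER_CUBIC))
E
```

```text
(no output)
```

View pics/topz.png

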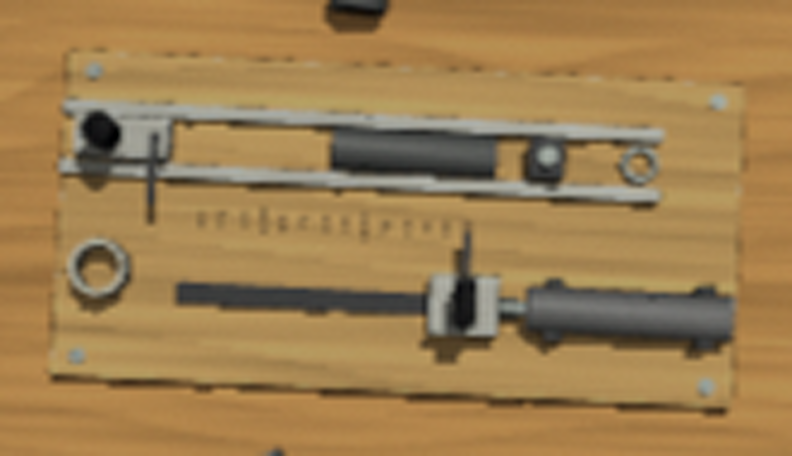

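View pics/scenez.png

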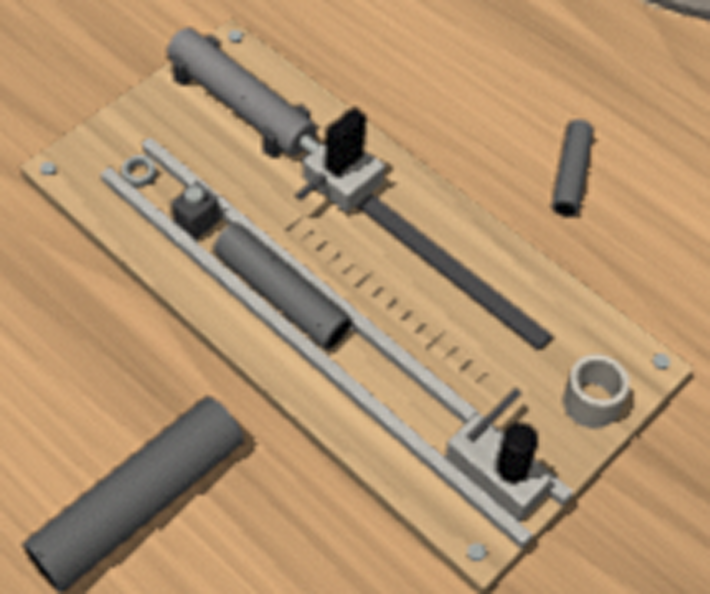

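```bash
cat > h.py <<'E'
import numpy as np, cv2
from bench import readout, grab_frame, camera_model, r
def ray(m,u,v,z):
    K,R,t=m["intrinsics"],np.array(m["R"]),np.array(m["t"])
    c=-R.T@t; d=R.T@np.linalg.inv(K)@np.array([u,v,1.]); return c+d*(z-c[2])/d[2]
def proj(m,X):
    p=m["intrinsics"]@(np.array(m["R"])@np.array(X)+m["t"]); return p[:2]/p[2]
E
python3 - <<'E'
from h import *
T=camera_model("top");S=camera_model("scene")
def t(u,v,z): return ray(T,170+(u+.5)/4.8-.5,160+(v+.5)/4.8-.5,z)
def s(u,v,z): return ray(S,190+(u+.5)/3.3-.5,155+(v+.5)/3.3-.5,z)
C=[t(70,52,.018),t(745,86,.018),t(730,405,.018),t(52,375,.018)]
for i in range(4): print(C[i].round(4), np.linalg.norm(C[i]-C[(i+1)%4]).round(4))
Cs=[s(487,583,.018),s(23,170,.018),s(234,25,.018),s(692,373,.018)]
print([c.round(4) for c in Cs])
for n,p in dict(ctip=t(151,222,.053),stip=t(467,228,.053),knob=t(101,131,.099),pad=t(463,284,.1),pipeR=t(497,155,.034),pipeL=t(331,150,.034),stopface=t(525,160,.05),
  ctip_s=s(474,437,.053),stip_s=s(300,193,.053),knob_s=s(519,434,.099),pad_s=s(346,118,.1)).items(): print(n,p.round(4))
y=(C[0]+C[3])/2-(C[1]+C[2])/2; print(np.arctan2(-y[0],y[1]))
E
```

```text
[0.6564 0.2578 0.018 ] 0.4983
[ 0.6466 -0.2404  0.018 ] 0.2354
[ 0.4113 -0.2346  0.018 ] 0.4962
[0.4187 0.2615 0.018 ] 0.2377
[array([0.6561, 0.2583, 0.018 ]), array([ 0.6504, -0.2343,  0.018 ]), array([ 0.4157, -0.2274,  0.018 ]), array([0.4262, 0.2656, 0.018 ])]
ctip [0.5306 0.1894 0.053 ]
stip [ 0.5331 -0.0379  0.053 ]
knob [0.5905 0.2212 0.099 ]
pad [ 0.4906 -0.0359  0.1   ]
pipeR [ 0.5883 -0.0584  0.034 ]
pipeL [0.5883 0.0627 0.034 ]
stopface [ 0.5838 -0.0784  0.05  ]
ctip_s [0.5954 0.192  0.053 ]
stip_s [ 0.5282 -0.0385  0.053 ]
knob_s [0.5948 0.2229 0.099 ]
pad_s [ 0.4775 -0.0391  0.1   ]
-0.01729298794551715
```

Emit:
apply_moves([
  {"xyz": [0.024,-0.031,0],"turn": -0.095},
  {"xyz": [0.024,-0.031,0],"turn": -0.095},
  {"xyz": [0.024,-0.031,0],"turn": -0.095},
  {"xyz": [0.024,-0.031,0],"turn": -0.095},
  {"xyz": [0.024,-0.031,0],"turn": -0.095},
  {"xyz": [0.024,-0.031,0],"turn": -0.095},
  {"xyz": [0.024,-0.031,0],"turn": -0.095},
  {"xyz": [0.024,-0.031,0],"turn": -0.095},
  {"xyz": [0.024,-0.031,0],"turn": -0.095},
  {"xyz": [0.024,-0.031,0],"turn": -0.095},
  {"xyz": [0.024,-0.031,0],"turn": -0.095},
  {"xyz": [0.024,-0.031,0],"turn": -0.095},
], claw=-1, squeeze=60)

```text
clock: 1.15
tcp_pos: [0.584, 0.2333, 0.4046]
orientation: [-2.251, -2.192, 0.0]
contact_force: [0.6, -0.2, -0.5]
grip_width: 0.085
```

```bash
cat >> h.py <<'E'
def st():
    o=readout.get_obs(); R=cv2.Rodrigues(np.array(o["orientation"]))[0]
    print(round(float(o["clock"]),2),"tcp",o["tcp_pos"].round(4),"yawY",np.arctan2(R[1,1],R[0,1]).round(4),"zax",R[:,2].round(4),"F",o["contact_force"].round(2),"w",round(float(o["grip_width"]),4),"q",o["joints"].round(2))
def snap(n,f):
    m=camera_model(n); g=grab_frame(n)[:,:,::-1].copy(); cv2.imwrite("pics/"+f+".png",g); np.save("pics/"+f+".npy",m,allow_pickle=True); return m,g
E
python3 - <<'E'
from h import *
st(); snap("wrist","w1")
E
```

```text
1.15 tcp [0.584  0.2333 0.4046] yawY -0.0265 zax [-2.e-04  1.e-04 -1.e+00] F [ 0.56 -0.24 -0.48] w 0.085 q [-0.77  0.42  0.39  1.69 -0.18  1.07 -0.35]
```

View pics/w1.png

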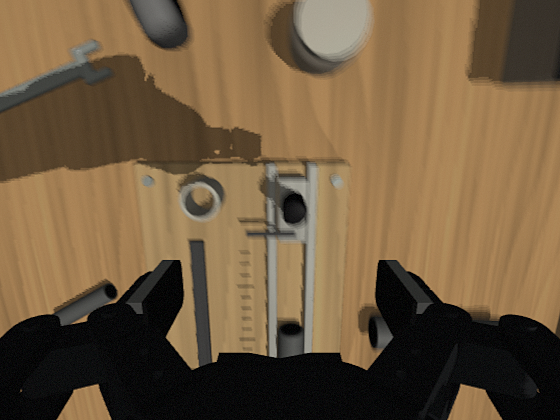

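The wrist view shows the knob at about (294,205), the cursor pointer blade at row 234, tip column 247, and the pipe's +y end at row 325.

```bash
python3 - <<'E'
from h import *
st(); m,g=snap("wrist","w2")
cv2.imwrite("pics/w2z.png",cv2.resize(g[150:360,120:360],None,fx=2.8,fy=2.8,interpolation=cv2.INTER_CUBIC))
E
```

```text
1.2 tcp [0.5885 0.2246 0.4051] yawY -0.0427 zax [ 0.004  -0.0051 -1.    ] F [ 3.8  -6.85  2.08] w 0.0854 q [-0.76  0.42  0.4   1.69 -0.17  1.06 -0.35]
```

View pics/w2z.png

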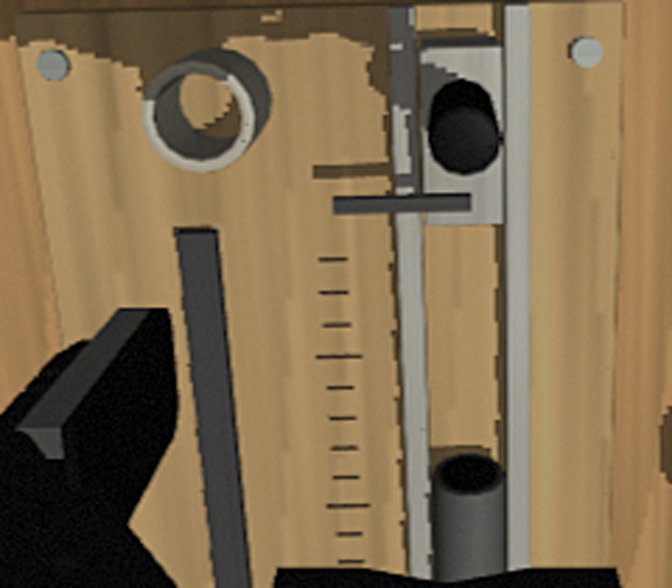

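Crop: the knob's top disc is centred near (464,139) and the pointer tip is at (334,206).

```bash
python3 - <<'E'
from h import *
m=np.load("pics/w2.npy",allow_pickle=True).item()
def t(u,v,z): return ray(m,120+(u+.5)/2.8-.5,150+(v+.5)/2.8-.5,z).round(4)
print("knob",t(464,139,.099),"tip",t(334,206,.053), "blade right",t(470,203,.053))
print("rail", t(388,10,.030),t(411,560,.030)," railR",t(507,10,.03),t(511,560,.03), "pipe end",t(469,474,.034))
st()
E
```

```text
knob [0.5956 0.2234 0.099 ] tip [0.5468 0.1886 0.053 ] blade right [0.5976 0.1875 0.053 ]
rail [0.5698 0.2578 0.03  ] [0.5655 0.0129 0.03  ]  railR [0.6147 0.2559 0.03  ] [0.6104 0.0108 0.03  ] pipe end [0.5931 0.0588 0.034 ]
1.25 tcp [0.5869 0.2272 0.405 ] yawY -0.036 zax [ 0.0028 -0.0042 -1.    ] F [-0.41 -1.14 -1.41] w 0.0857 q [-0.76  0.42  0.39  1.69 -0.17  1.07 -0.35]
```

Emit:
apply_moves([
  {"xyz": [0.0,0.0,-0.02],"turn": 0},
  {"xyz": [0.0,0.0,-0.025],"turn": 0},
  {"xyz": [0.0,0.0,-0.015],"turn": 0},
  {"xyz": [0,0,0],"turn": 0},
  {"xyz": [0,0,0],"turn": 0},
  {"xyz": [0,0,0],"turn": 0},
])

```text
clock: 1.75
tcp_pos: [0.5837, 0.2352, 0.3457]
orientation: [2.245, 2.197, 0.002]
contact_force: [-0.2, 0.0, -0.1]
grip_width: 0.0855
```

```bash
python3 - <<'E'
from h import *
st(); m,g=snap("wrist","w3");st()
cv2.imwrite("pics/w3z.png",cv2.resize(g[100:360,160:420],None,fx=2.3,fy=2.3,interpolation=cv2.INTER_CUBIC))
E
```

```text
1.75 tcp [0.5837 0.2352 0.3457] yawY -0.0218 zax [ 1.2e-03  5.0e-04 -1.0e+00] F [-0.19  0.03 -0.1 ] w 0.0855 q [-0.75  0.48  0.37  1.75 -0.2   0.95 -0.33]
1.8 tcp [0.5838 0.2352 0.3461] yawY -0.0218 zax [ 1.9e-03  9.0e-04 -1.0e+00] F [-0.64 -0.4   0.01] w 0.0858 q [-0.75  0.48  0.37  1.75 -0.2   0.95 -0.33]
```

View pics/w3z.png

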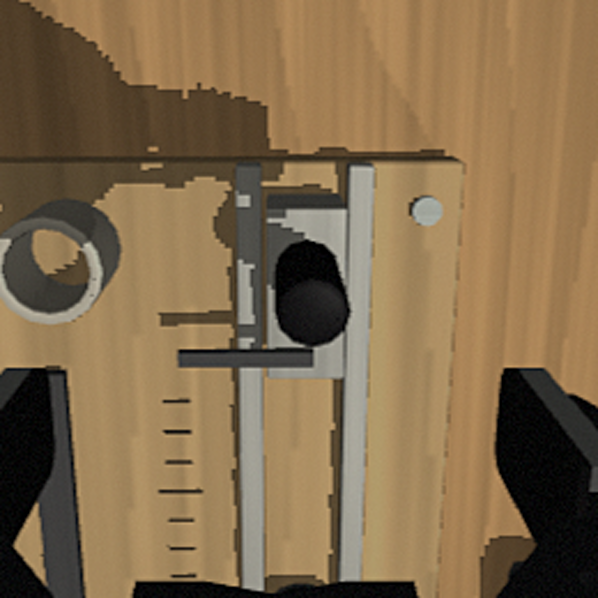

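Crop: knob top centred at (313,312), pointer tip at (178,357), right rail top at (362,166) to (352,585), board corner at (462,158).

```bash
python3 - <<'E'
from h import *
m=np.load("pics/w3.npy",allow_pickle=True).item()
def t(u,v,z): return ray(m,160+(u+.5)/2.3-.5,100+(v+.5)/2.3-.5,z).round(4)
print("knob",t(313,312,.099),"tip",t(178,357,.053),"bladeR",t(313,357,.053))
a,b,c,d=t(235,170,.03),t(240,580,.03),t(374,170,.03),t(361,580,.03)
print("rail", a,b,c,d,"corner",t(462,158,.018))
e=a-b;f=c-d;print(e[0]/e[1],f[0]/f[1])
E
```

```text
knob [0.5958 0.2235 0.099 ] tip [0.5465 0.1899 0.053 ] bladeR [0.5979 0.1888 0.053 ]
rail [0.5695 0.2574 0.03  ] [0.5651 0.0708 0.03  ] [0.6232 0.2563 0.03  ] [0.6199 0.0696 0.03  ] corner [0.6601 0.2584 0.018 ]
0.02357984994640921 0.017675415104445473
```

Emit:
apply_moves([
  {"xyz": [0.006,-0.006,0],"turn": 0},
  {"xyz": [0.0055,-0.0055,-0.015],"turn": 0},
  {"xyz": [0,0,-0.03],"turn": 0},
  {"xyz": [0,0,-0.03],"turn": 0},
  {"xyz": [0,0,-0.025],"turn": 0},
  {"xyz": [0,0,-0.011],"turn": 0},
  {"xyz": [0,0,0],"turn": 0},
  {"xyz": [0,0,0],"turn": 0},
  {"xyz": [0,0,0],"turn": 0},
])

```text
clock: 2.55
tcp_pos: [0.5958, 0.2234, 0.2353]
orientation: [2.245, 2.196, 0.004]
contact_force: [0.6, -1.2, -0.4]
grip_width: 0.0854
```

```bash
python3 - <<'E'
from h import *
st(); m,g=snap("wrist","w4")
E
```

```text
2.55 tcp [0.5958 0.2234 0.2353] yawY -0.0224 zax [ 2.6e-03  9.0e-04 -1.0e+00] F [ 0.6  -1.22 -0.38] w 0.0854 q [-0.68  0.63  0.32  1.8  -0.27  0.76 -0.25]
```

View pics/w4.png

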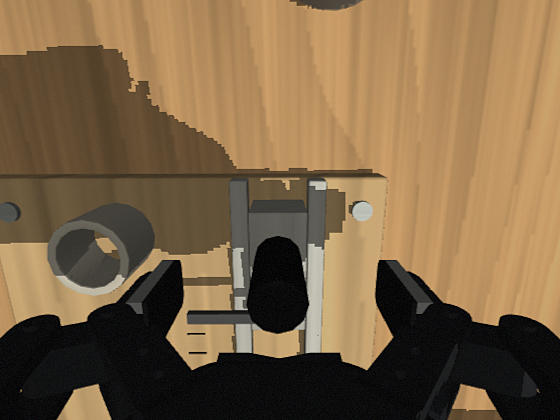

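The knob (column 278, row 305) is centred between the jaws, so I'll close on it.

Emit:
apply_moves([
  {"xyz": [0,0,0],"turn": 0},
  {"xyz": [0,0,0],"turn": 0},
  {"xyz": [0,0,0],"turn": 0},
  {"xyz": [0,0,0],"turn": 0},
  {"xyz": [0,0,0],"turn": 0},
  {"xyz": [0,0,0],"turn": 0},
  {"xyz": [0,0,0],"turn": 0},
  {"xyz": [0,0,0],"turn": 0},
  {"xyz": [0,0,0],"turn": 0},
  {"xyz": [0,0,0],"turn": 0},
], claw=1, squeeze=60)

```text
clock: 3.43
tcp_pos: [0.5953, 0.2235, 0.2342]
orientation: [2.245, 2.196, 0.002]
contact_force: [2.7, 0.4, 3.8]
grip_width: 0.0225
```

Emit:
apply_moves([
  {"xyz": [-0.0002,-0.01,0],"turn": 0},
  {"xyz": [-0.0002,-0.01,0],"turn": 0},
  {"xyz": [-0.0002,-0.01,0],"turn": 0},
  {"xyz": [-0.0002,-0.01,0],"turn": 0},
  {"xyz": [-0.0002,-0.01,0],"turn": 0},
  {"xyz": [-0.0002,-0.01,0],"turn": 0},
  {"xyz": [-0.0002,-0.01,0],"turn": 0},
  {"xyz": [-0.0001,-0.01,0],"turn": 0},
  {"xyz": [-0.0001,-0.01,0],"turn": 0},
  {"xyz": [-0.0001,-0.01,0],"turn": 0},
  {"xyz": [0,0,0],"turn": 0},
  {"xyz": [0,0,0],"turn": 0},
])

```text
clock: 4.43
tcp_pos: [0.5935, 0.1211, 0.2341]
orientation: [2.247, 2.193, -0.001]
contact_force: [3.0, -3.5, 7.4]
grip_width: 0.0226
```

```bash
python3 - <<'E'
from h import *
st(); m,g=snap("wrist","w5"); m,g=snap("top","t5")
cv2.imwrite("pics/t5z.png",cv2.resize(g[160:255,170:335],None,fx=4.8,fy=4.8,interpolation=cv2.INTER_CUBIC))
E
```

```text
4.43 tcp [0.5935 0.1211 0.2341] yawY -0.0242 zax [ 8.0e-04 -1.9e-03 -1.0e+00] F [ 3.01 -3.46  7.39] w 0.0226 q [-0.54  0.59  0.32  1.87 -0.26  0.72 -0.1 ]
```

View pics/t5z.png

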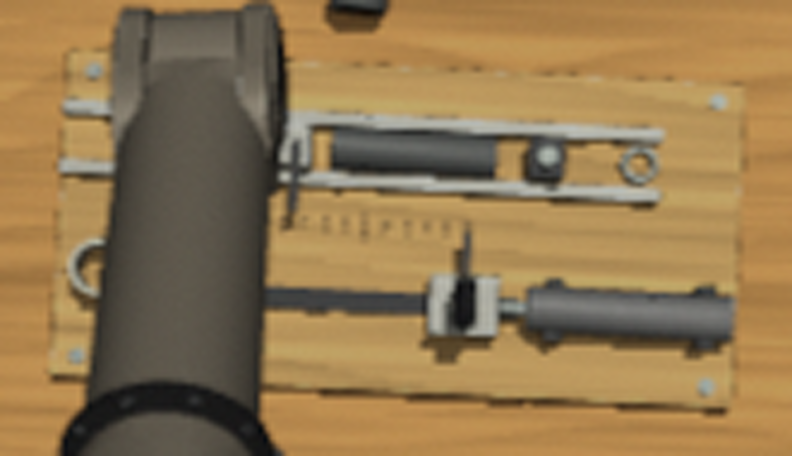

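View pics/w5.png

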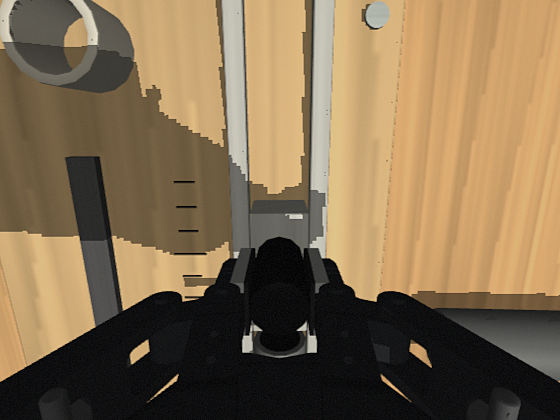

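Emit:
apply_moves([
  {"xyz": [-0.0001,-0.006,0],"turn": 0},
  {"xyz": [-0.0001,-0.006,0],"turn": 0},
  {"xyz": [-0.0001,-0.005,0],"turn": 0},
  {"xyz": [-0.0001,-0.005,0],"turn": 0},
  {"xyz": [0,-0.003,0],"turn": 0},
  {"xyz": [0,0,0],"turn": 0},
  {"xyz": [0,0,0],"turn": 0},
  {"xyz": [0,0,0],"turn": 0},
])

```text
clock: 5.2
tcp_pos: [0.593, 0.0981, 0.2341]
orientation: [2.246, 2.196, 0.001]
contact_force: [3.7, 1.0, 5.9]
grip_width: 0.0229
```

```bash
python3 - <<'E'
from h import *
st(); m,g=snap("top","t6")
cv2.imwrite("pics/t6z.png",cv2.resize(g[165:225,220:310],None,fx=8,fy=8,interpolation=cv2.INTER_CUBIC))
E
```

```text
5.2 tcp [0.593  0.0981 0.2341] yawY -0.0223 zax [ 9.e-04 -2.e-04 -1.e+00] F [3.68 0.98 5.92] w 0.0229 q [-0.5   0.58  0.31  1.88 -0.26  0.71 -0.06]
```

View pics/t6z.png

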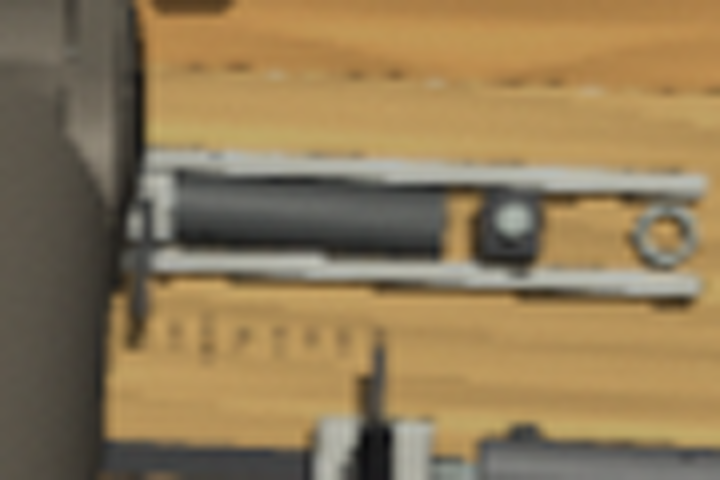

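The cursor is on the pipe, and the gap from pipe to stop is about 13 mm (columns 445–478 in the crop). I'll advance and then creep forward while reading the force.

Emit:
apply_moves([
  {"xyz": [0,-0.004,0],"turn": 0},
  {"xyz": [0,-0.004,0],"turn": 0},
  {"xyz": [0,-0.001,0],"turn": 0},
  {"xyz": [0,0,0],"turn": 0},
  {"xyz": [0,0,0],"turn": 0},
])

```text
clock: 5.67
tcp_pos: [0.5929, 0.0894, 0.2342]
orientation: [2.246, 2.197, 0.001]
contact_force: [3.0, 1.7, 6.0]
grip_width: 0.0225
```

Emit:
apply_moves([
  {"xyz": [0,-0.0015,0],"turn": 0},
  {"xyz": [0,0,0],"turn": 0},
  {"xyz": [0,0,0],"turn": 0},
])

```text
clock: 5.92
tcp_pos: [0.5929, 0.0883, 0.2341]
orientation: [-2.245, -2.197, -0.001]
contact_force: [2.8, 1.5, 7.5]
grip_width: 0.0229
```

Emit:
apply_moves([
  {"xyz": [0,-0.0015,0],"turn": 0},
  {"xyz": [0,0,0],"turn": 0},
  {"xyz": [0,0,0],"turn": 0},
])

```text
clock: 6.17
tcp_pos: [0.5929, 0.0869, 0.2342]
orientation: [-2.245, -2.197, -0.002]
contact_force: [3.0, 3.2, 7.5]
grip_width: 0.0226
```

Emit:
apply_moves([
  {"xyz": [0,-0.0015,0],"turn": 0},
  {"xyz": [0,0,0],"turn": 0},
  {"xyz": [0,0,0],"turn": 0},
])

```text
clock: 6.42
tcp_pos: [0.5929, 0.0855, 0.2342]
orientation: [-2.245, -2.197, -0.002]
contact_force: [2.7, 2.0, 6.9]
grip_width: 0.0228
```

Emit:
apply_moves([
  {"xyz": [0,-0.0015,0],"turn": 0},
  {"xyz": [0,0,0],"turn": 0},
  {"xyz": [0,0,0],"turn": 0},
])

```text
clock: 6.67
tcp_pos: [0.5928, 0.084, 0.2342]
orientation: [-2.245, -2.197, -0.001]
contact_force: [1.8, 4.2, 7.5]
grip_width: 0.0228
```

Emit:
apply_moves([
  {"xyz": [0,-0.0015,0],"turn": 0},
  {"xyz": [0,0,0],"turn": 0},
  {"xyz": [0,0,0],"turn": 0},
])

```text
clock: 6.92
tcp_pos: [0.5928, 0.0825, 0.2342]
orientation: [-2.245, -2.197, -0.001]
contact_force: [1.8, 2.1, 7.4]
grip_width: 0.0224
```

Emit:
apply_moves([
  {"xyz": [0,-0.0015,0],"turn": 0},
  {"xyz": [0,0,0],"turn": 0},
  {"xyz": [0,0,0],"turn": 0},
])

```text
clock: 7.17
tcp_pos: [0.5928, 0.0818, 0.2342]
orientation: [-2.244, -2.197, -0.003]
contact_force: [1.5, 4.6, 7.2]
grip_width: 0.023
```

```bash
python3 - <<'E'
from h import *
st(); m,g=snap("top","t7")
cv2.imwrite("pics/t7z.png",cv2.resize(g[165:225,220:310],None,fx=8,fy=8,interpolation=cv2.INTER_CUBIC))
E
```

```text
7.17 tcp [0.5928 0.0818 0.2342] yawY -0.021 zax [ 4.0e-04  1.9e-03 -1.0e+00] F [1.52 4.57 7.15] w 0.023 q [-0.47  0.58  0.31  1.89 -0.26  0.71 -0.03]
```

View pics/t7z.png

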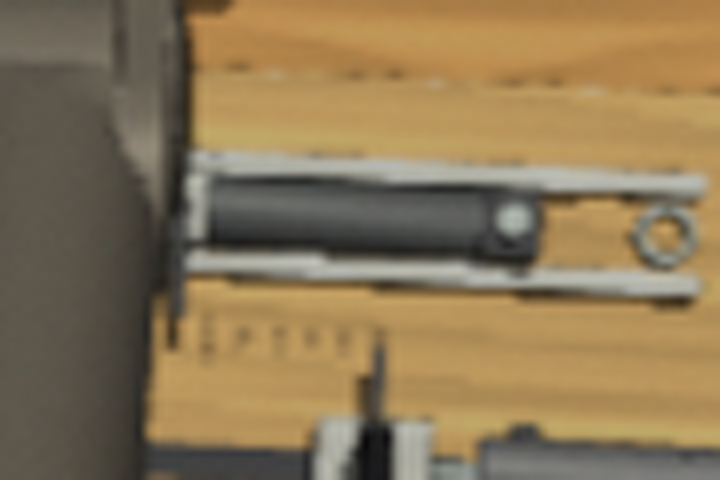

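Emit:
apply_moves([
  {"xyz": [0,-0.001,0],"turn": 0},
  {"xyz": [0,0,0],"turn": 0},
  {"xyz": [0,0,0],"turn": 0},
])

```text
clock: 7.47
tcp_pos: [0.5928, 0.0816, 0.2342]
orientation: [-2.243, -2.198, -0.004]
contact_force: [2.2, 6.8, 6.9]
grip_width: 0.0228
```

Emit:
apply_moves([
  {"xyz": [0,-0.001,0],"turn": 0},
  {"xyz": [0,0,0],"turn": 0},
  {"xyz": [0,0,0],"turn": 0},
])

```text
clock: 7.72
tcp_pos: [0.5928, 0.0815, 0.2342]
orientation: [-2.241, -2.198, -0.005]
contact_force: [2.3, 9.1, 8.0]
grip_width: 0.0229
```

Emit:
apply_moves([
  {"xyz": [0,-0.0015,0],"turn": 0},
  {"xyz": [0,0,0],"turn": 0},
  {"xyz": [0,0,0],"turn": 0},
])

```text
clock: 7.97
tcp_pos: [0.5928, 0.0812, 0.2342]
orientation: [-2.24, -2.198, -0.006]
contact_force: [1.9, 12.4, 6.8]
grip_width: 0.0228
```

```bash
python3 - <<'E'
from h import *
st()
E
```

```text
7.97 tcp [0.5928 0.0812 0.2342] yawY -0.0187 zax [ 5.0e-04  5.3e-03 -1.0e+00] F [ 1.92 12.35  6.82] w 0.0228 q [-0.47  0.58  0.31  1.89 -0.26  0.71 -0.03]
```

The force rose from about 2 N to 12.4 N with almost no motion, so the pipe is seated. I'll back the command off by 2 mm to ease the push, then open.

Emit:
apply_moves([
  {"xyz": [0,0.0015,0],"turn": 0},
  {"xyz": [0,0,0],"turn": 0},
])

```text
clock: 8.13
tcp_pos: [0.5928, 0.0815, 0.2342]
orientation: [-2.241, -2.198, -0.004]
contact_force: [1.4, 9.8, 8.4]
grip_width: 0.0224
```

Emit:
apply_moves([
  {"xyz": [0,0,0],"turn": 0},
  {"xyz": [0,0,0],"turn": 0},
  {"xyz": [0,0,0],"turn": 0},
  {"xyz": [0,0,0],"turn": 0},
  {"xyz": [0,0,0],"turn": 0},
  {"xyz": [0,0,0],"turn": 0},
  {"xyz": [0,0,0],"turn": 0},
  {"xyz": [0,0,0],"turn": 0},
], claw=-1)

```text
clock: 8.8
tcp_pos: [0.5927, 0.0784, 0.2336]
orientation: [-2.246, -2.197, 0.0]
contact_force: [-0.1, 1.2, 0.1]
grip_width: 0.0851
```

Emit:
apply_moves([
  {"xyz": [0,0,0.02],"turn": 0},
  {"xyz": [0,0,0.035],"turn": 0},
  {"xyz": [0,0,0.035],"turn": 0},
  {"xyz": [0,0,0.02],"turn": 0},
  {"xyz": [0,0,0],"turn": 0},
  {"xyz": [0,0,0],"turn": 0},
])

```text
clock: 9.3
tcp_pos: [0.593, 0.0785, 0.3451]
orientation: [2.245, 2.196, 0.004]
contact_force: [0.1, 0.6, -0.1]
grip_width: 0.0854
```

```bash
python3 - <<'E'
from h import *
st(); m,g=snap("wrist","w8"); m,g=snap("scene","s8")
cv2.imwrite("pics/s8z.png",cv2.resize(g[155:335,190:405],None,fx=3.3,fy=3.3,interpolation=cv2.INTER_CUBIC))
E
```

```text
9.3 tcp [0.593  0.0785 0.3451] yawY -0.022 zax [ 0.0028  0.001  -1.    ] F [ 0.09  0.6  -0.09] w 0.0854 q [-0.52  0.43  0.37  1.82 -0.19  0.92 -0.08]
```

View pics/w8.png

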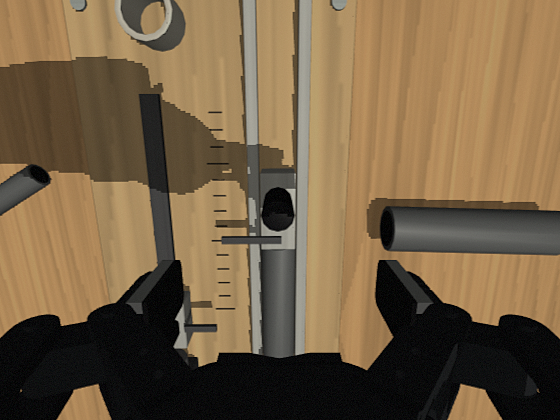

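View pics/s8z.png

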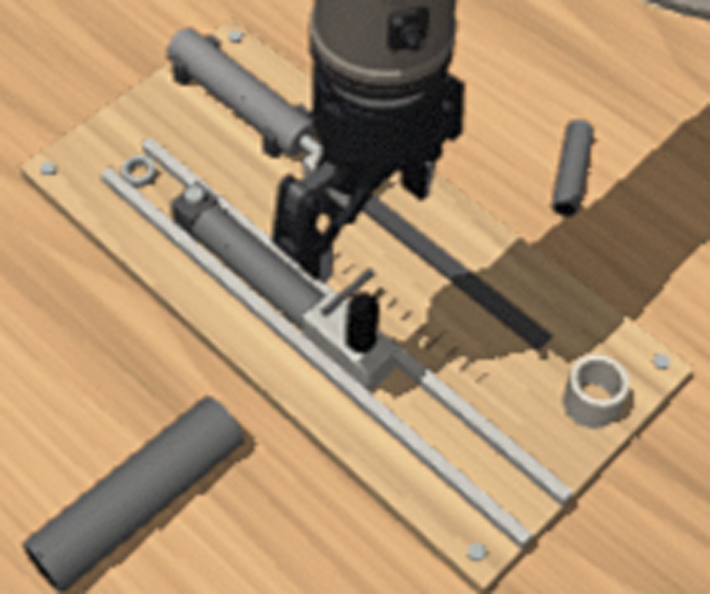

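The cursor is touching the pipe and the pipe is against the stop. In w8 the cursor pointer tip is at (222,240) and the slide pointer tip at (217,328).

```bash
python3 - <<'E'
from h import *
m=np.load("pics/w8.npy",allow_pickle=True).item()
g=cv2.imread("pics/w8.png")
cv2.imwrite("pics/w8z.png",cv2.resize(g[150:360,160:320],None,fx=3.7,fy=2.85,interpolation=cv2.INTER_CUBIC))
for p in [(222,240),(281,240),(217,328)]: print(ray(m,*p,.053).round(4))
print("knob",ray(m,278,218,.099))
print("pred knob pix",proj(m,[.593,.0815,.099]))
E
```

```text
[0.5442 0.0478 0.053 ]
[0.5951 0.0467 0.053 ]
[ 0.5336 -0.0392  0.053 ]
knob [0.5932525  0.08023453 0.099     ]
pred knob pix [277.59566584 216.26597936]
```

View pics/w8z.png

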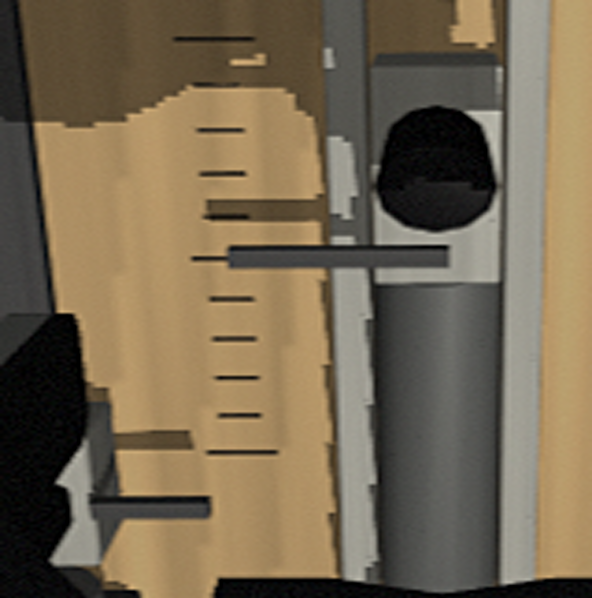

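Emit:
apply_moves([
  {"xyz": [-0.01,-0.0105,0],"turn": -0.112},
  {"xyz": [-0.01,-0.0105,0],"turn": -0.112},
  {"xyz": [-0.01,-0.0105,0],"turn": -0.112},
  {"xyz": [-0.01,-0.0105,0],"turn": -0.112},
  {"xyz": [-0.01,-0.0105,0],"turn": -0.112},
  {"xyz": [-0.01,-0.0105,0],"turn": -0.112},
  {"xyz": [-0.01,-0.0105,0],"turn": -0.112},
  {"xyz": [-0.01,-0.0105,0],"turn": -0.112},
  {"xyz": [-0.01,-0.0105,0],"turn": -0.112},
  {"xyz": [-0.01,-0.0105,0],"turn": -0.112},
  {"xyz": [-0.01,-0.0105,0],"turn": -0.112},
  {"xyz": [-0.0015,-0.001,0],"turn": -0.112},
])

```text
clock: 10.4
tcp_pos: [0.4789, -0.04, 0.3424]
orientation: [3.126, 0.308, -0.006]
contact_force: [-0.4, -0.1, 0.7]
grip_width: 0.0855
```

Emit:
apply_moves([
  {"xyz": [0,0,0],"turn": -0.112},
  {"xyz": [0,0,0],"turn": -0.11},
  {"xyz": [0,0,0],"turn": 0},
  {"xyz": [0,0,0],"turn": 0},
  {"xyz": [0,0,0],"turn": 0},
  {"xyz": [0,0,0],"turn": 0},
])

```text
clock: 10.9
tcp_pos: [0.4811, -0.038, 0.3434]
orientation: [3.141, -0.023, -0.001]
contact_force: [-0.3, 1.2, 0.3]
grip_width: 0.0854
```

```bash
python3 - <<'E'
from h import *
st(); m,g=snap("wrist","w9"); st()
E
```

```text
10.9 tcp [ 0.4811 -0.038   0.3434] yawY -1.5857 zax [-7.e-04 -3.e-04 -1.e+00] F [-0.28  1.19  0.29] w 0.0854 q [-0.72  0.3   0.8   2.11 -0.29  0.84 -1.33]
10.95 tcp [ 0.4811 -0.038   0.3435] yawY -1.5863 zax [-5.e-04 -2.e-04 -1.e+00] F [-0.35  1.08 -0.25] w 0.0853 q [-0.72  0.3   0.8   2.11 -0.29  0.84 -1.33]
```

View pics/w9.png

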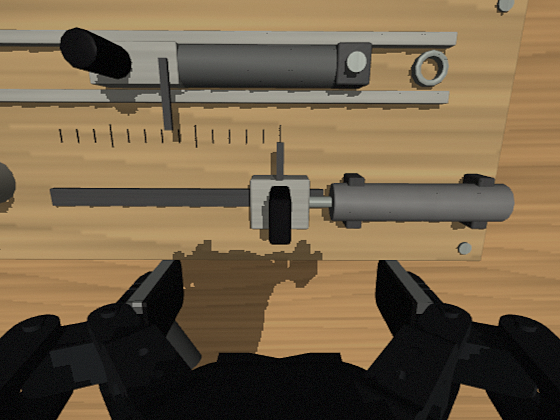

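Clear view: paddle at (280,215) centred between the jaws, slide pointer tip at (280,143), cursor pointer tip at (169,130). Descending.

Emit:
apply_moves([
  {"xyz": [0.0005,0,-0.015],"turn": 0},
  {"xyz": [0,0,-0.03],"turn": 0},
  {"xyz": [0,0,-0.03],"turn": 0},
  {"xyz": [0,0,-0.022],"turn": 0},
  {"xyz": [0,0,-0.009],"turn": 0},
  {"xyz": [0,0,0],"turn": 0},
  {"xyz": [0,0,0],"turn": 0},
  {"xyz": [0,0,0],"turn": 0},
])

```text
clock: 11.62
tcp_pos: [0.4824, -0.0382, 0.2389]
orientation: [-3.141, 0.027, -0.003]
contact_force: [1.0, -0.3, 0.3]
grip_width: 0.0855
```

```bash
python3 - <<'E'
from h import *
st(); m,g=snap("wrist","w10")
E
```

```text
11.62 tcp [ 0.4824 -0.0382  0.2389] yawY -1.588 zax [ 2.1e-03  2.0e-04 -1.0e+00] F [ 1.04 -0.26  0.31] w 0.0855 q [-0.56  0.49  0.64  2.17 -0.5   0.63 -1.15]
```

View pics/w10.png

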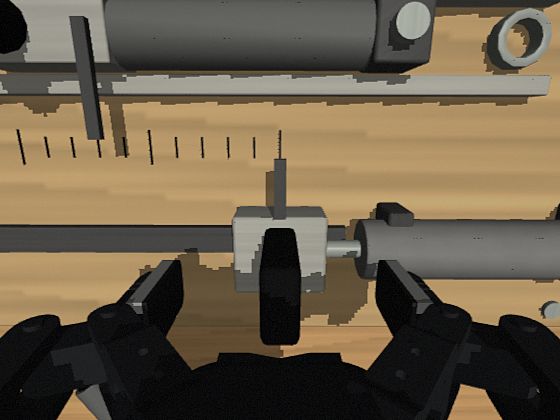

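Emit:
apply_moves([
  {"xyz": [0,0,0],"turn": 0},
  {"xyz": [0,0,0],"turn": 0},
  {"xyz": [0,0,0],"turn": 0},
  {"xyz": [0,0,0],"turn": 0},
  {"xyz": [0,0,0],"turn": 0},
  {"xyz": [0,0,0],"turn": 0},
  {"xyz": [0,0,0],"turn": 0},
  {"xyz": [0,0,0],"turn": 0},
  {"xyz": [0,0,0],"turn": 0},
  {"xyz": [0,0,0],"turn": 0},
], claw=1, squeeze=90)

```text
clock: 12.5
tcp_pos: [0.4817, -0.0384, 0.238]
orientation: [3.141, -0.028, 0.0]
contact_force: [-1.7, -1.3, 5.9]
grip_width: 0.0148
```

```bash
python3 - <<'E'
from h import *
st(); m,g=snap("wrist","w11")
E
```

```text
12.5 tcp [ 0.4817 -0.0384  0.238 ] yawY -1.5886 zax [ 2.e-04 -1.e-04 -1.e+00] F [-1.71 -1.28  5.89] w 0.0148 q [-0.56  0.49  0.64  2.17 -0.5   0.63 -1.15]
```

View pics/w11.png

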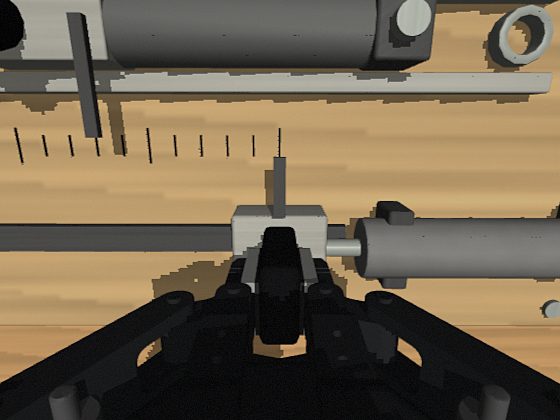

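The paddle is gripped (opening 14.8 mm). I'll pull 80 mm along gauge y, leaving about 7 mm to close visually.

Emit:
apply_moves([
  {"xyz": [0.0001,0.005,0],"turn": 0},
  {"xyz": [0.0001,0.008,0],"turn": 0},
  {"xyz": [0.0002,0.008,0],"turn": 0},
  {"xyz": [0.0001,0.01,0],"turn": 0},
  {"xyz": [0.0002,0.01,0],"turn": 0},
  {"xyz": [0.0002,0.01,0],"turn": 0},
  {"xyz": [0.0002,0.01,0],"turn": 0},
  {"xyz": [0.0001,0.009,0],"turn": 0},
  {"xyz": [0.0001,0.007,0],"turn": 0},
  {"xyz": [0.0001,0.003,0],"turn": 0},
  {"xyz": [0,0,0],"turn": 0},
  {"xyz": [0,0,0],"turn": 0},
])

```text
clock: 13.55
tcp_pos: [0.4832, 0.0407, 0.238]
orientation: [3.139, -0.029, 0.001]
contact_force: [-0.5, -7.9, 5.4]
grip_width: 0.0153
```

```bash
python3 - <<'E'
from h import *
st(); m,g=snap("wrist","w12"); st()
E
```

```text
13.55 tcp [0.4832 0.0407 0.238 ] yawY -1.5894 zax [ 9.0e-04 -2.1e-03 -1.0e+00] F [-0.52 -7.86  5.44] w 0.0153 q [-0.73  0.49  0.65  2.17 -0.5   0.63 -1.31]
13.6 tcp [0.4831 0.0405 0.238 ] yawY -1.5895 zax [ 8.0e-04 -2.2e-03 -1.0e+00] F [-1.46 -7.25  6.08] w 0.015 q [-0.73  0.49  0.65  2.17 -0.5   0.63 -1.31]
```

View pics/w12.png

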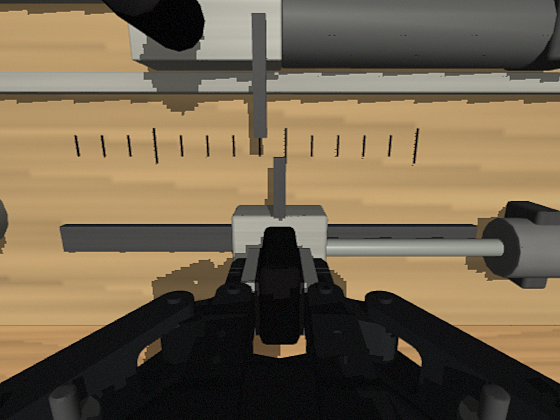

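```bash
cat > meas.py <<'E'
from h import *
import sys
f=sys.argv[1]
m=np.load(f"pics/{f}.npy",allow_pickle=True).item(); g=cv2.imread(f"pics/{f}.png")
cv2.imwrite(f"pics/{f}z.png",cv2.resize(g[60:220,220:320],None,fx=6,fy=3.7,interpolation=cv2.INTER_NEAREST))
G=cv2.cvtColor(g,cv2.COLOR_BGR2GRAY)
for row in (108,114,120,126,160,166,172,178,184,190): print(row,G[row,244:296].tolist())
E
python3 meas.py w12
```

```text
108 [167, 169, 174, 142, 78, 87, 90, 88, 87, 81, 78, 78, 80, 81, 81, 78, 80, 79, 81, 79, 80, 67, 98, 155, 172, 167, 164, 165, 166, 166, 166, 166, 165, 166, 166, 164, 164, 167, 167, 167, 166, 166, 169, 170, 169, 170, 168, 170, 169, 169, 169, 168]
114 [153, 155, 157, 163, 134, 74, 79, 82, 82, 81, 77, 82, 78, 82, 78, 81, 80, 80, 80, 82, 77, 71, 99, 139, 157, 151, 153, 152, 153, 151, 153, 154, 152, 152, 151, 151, 151, 151, 155, 155, 158, 161, 163, 165, 166, 165, 165, 166, 165, 165, 165, 165]
120 [151, 150, 153, 157, 129, 69, 79, 78, 82, 79, 77, 81, 78, 79, 80, 77, 79, 82, 82, 80, 80, 73, 94, 141, 154, 152, 150, 152, 149, 150, 150, 149, 152, 149, 149, 150, 150, 150, 151, 150, 150, 150, 149, 149, 150, 150, 148, 150, 148, 150, 150, 149]
126 [151, 151, 153, 156, 130, 72, 77, 80, 79, 80, 76, 78, 80, 79, 80, 77, 79, 78, 79, 78, 78, 74, 95, 140, 153, 150, 149, 151, 150, 150, 151, 149, 152, 149, 149, 150, 151, 149, 151, 149, 150, 154, 154, 150, 150, 149, 149, 149, 150, 151, 149, 150]
160 [158, 159, 157, 158, 157, 157, 159, 156, 157, 154, 156, 156, 156, 158, 156, 157, 155, 156, 157, 156, 156, 155
[... 683 characters left out ...]
, 167, 168, 168, 170, 168, 168, 167, 167, 165, 168, 165, 168, 168, 169, 174, 140, 77, 84, 90, 89, 90, 82, 73, 75, 77, 78, 75, 75, 75, 75, 73, 77, 64, 110, 161, 169, 169, 164, 163, 167, 165, 165, 164, 165]
184 [163, 162, 162, 163, 163, 163, 164, 164, 162, 164, 163, 162, 162, 162, 163, 162, 161, 162, 165, 162, 163, 165, 169, 138, 76, 82, 84, 84, 86, 84, 73, 74, 76, 77, 75, 73, 74, 75, 73, 73, 65, 108, 157, 165, 162, 161, 160, 161, 159, 161, 159, 162]
190 [165, 165, 167, 164, 165, 166, 167, 167, 166, 166, 167, 167, 166, 168, 165, 166, 164, 168, 166, 167, 167, 169, 174, 145, 80, 88, 89, 91, 90, 82, 73, 73, 77, 75, 77, 74, 72, 73, 73, 73, 65, 112, 161, 169, 166, 167, 167, 165, 167, 167, 165, 166]
```

View pics/w12z.png

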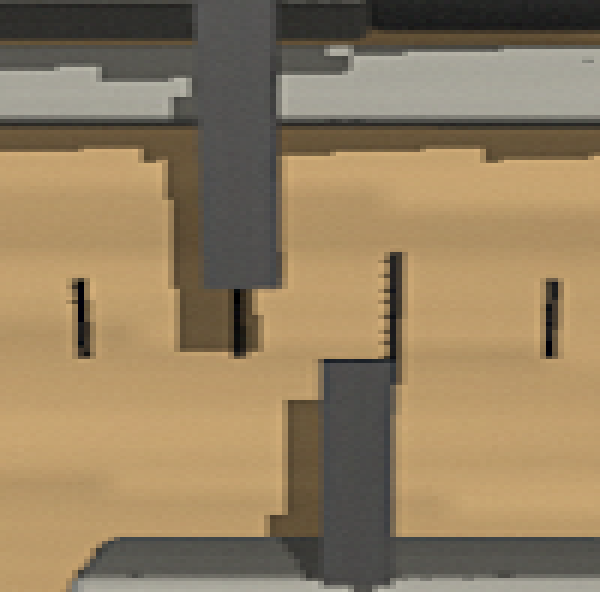

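```bash
cat > meas.py <<'E'
from h import *
import sys
def edges(g,rows,lo,hi,sat=45,vmax=130):
    H=cv2.cvtColor(g,cv2.COLOR_BGR2HSV).astype(float); out=[]
    for r in rows:
        s=np.abs(g[r,:,2].astype(float)-g[r,:,0]) # chroma R-B
        blade=(s<14)&(g[r].max(1)<vmax); c=np.where(blade[lo:hi])[0]+lo
        def sub(i,j): # i inside, j outside (adjacent): use values 2 further out
            d=j-i; a=s[i-d]; b=s[j+d]; f=(s[j]-a)/(b-a) if b!=a else 1; fi=(s[i]-a)/(b-a) if b!=a else 0
            return i+d*(0.5-np.clip(fi,0,1)+1-np.clip(f,0,1))
        out.append((r,sub(c[0],c[0]-1),sub(c[-1],c[-1]+1)))
    return np.array(out)
if __name__=="__main__":
    f=sys.argv[1]; m=np.load(f"pics/{f}.npy",allow_pickle=True).item(); g=cv2.imread(f"pics/{f}.png")
    C=edges(g,range(112,134,3),240,300); S=edges(g,range(162,200,4),240,300)
    e=np.array([.0173,.99985]); 
    for n,E in (("C",C),("S",S)):
        print(n,E.round(2).tolist())
        L=np.array([ray(m,x,r,.053)[:2]@e for r,x,_ in E]); R=np.array([ray(m,x,r,.053)[:2]@e for r,_,x in E])
        print("L",(1e3*L).round(2),"med",np.median(L).round(5),"R med",np.median(R).round(5),"width mm",(1e3*(np.median(L)-np.median(R))).round(2))
        if n=="C": c=np.median(L)
    print("left-edge diff (cursor-slide) mm",1e3*(c-np.median(L)))
E
python3 meas.py w12; python3 -c "
from h import *
m=np.load('pics/w12.npy',allow_pickle=True).item();print(-m['R'].T@m['t'],m['R'])"
```

```text
C [[112.0, 252.88, 266.03], [115.0, 252.88, 266.05], [118.0, 253.07, 266.05], [121.0, 253.0, 266.0], [124.0, 253.0, 266.0], [127.0, 252.99, 266.06], [130.0, 253.23, 286.5], [133.0, 253.2, 286.5]]
L [59.79 59.81 59.76 59.82 59.85 59.89 59.81 59.85] med 0.05982 R med 0.05378 width mm 6.04
S [[162.0, 273.1, 285.95], [166.0, 273.14, 285.23], [170.0, 272.98, 285.15], [174.0, 273.04, 284.93], [178.0, 273.05, 284.9], [182.0, 273.09, 284.92], [186.0, 273.09, 284.95], [190.0, 273.12, 284.91], [194.0, 273.05, 284.94], [198.0, 273.05, 284.94]]
L [50.67 50.66 50.75 50.73 50.74 50.74 50.75 50.74 50.79 50.81] med 0.05074 R med 0.04498 width mm 5.77
left-edge diff (cursor-slide) mm 9.075885604027798
[0.55008616 0.03869596 0.20736056] [[-0.01871315 -0.99982163  0.00255502]
 [-0.96462177  0.01872635  0.26297181]
 [-0.26297275  0.0024564  -0.96480013]]
```

Emit:
apply_moves([
  {"xyz": [0.0001,0.004,0],"turn": 0},
  {"xyz": [0.0001,0.003,0],"turn": 0},
  {"xyz": [0,0.0018,0],"turn": 0},
  {"xyz": [0,0,0],"turn": 0},
  {"xyz": [0,0,0],"turn": 0},
  {"xyz": [0,0,0],"turn": 0},
  {"xyz": [0,0,0],"turn": 0},
  {"xyz": [0,0,0],"turn": 0},
])

```text
clock: 14.27
tcp_pos: [0.4833, 0.049, 0.238]
orientation: [3.139, -0.03, 0.001]
contact_force: [-1.3, -7.8, 5.9]
grip_width: 0.0149
```

```bash
python3 - <<'E'
from h import *
st(); m,g=snap("wrist","w13"); 
cv2.imwrite(f"pics/w13z.png",cv2.resize(g[60:220,220:320],None,fx=6,fy=3.7,interpolation=cv2.INTER_NEAREST))
E
python3 meas.py w13
```

```text
14.27 tcp [0.4833 0.049  0.238 ] yawY -1.59 zax [ 7.0e-04 -2.4e-03 -1.0e+00] F [-1.29 -7.78  5.85] w 0.0149 q [-0.75  0.49  0.65  2.17 -0.5   0.63 -1.33]
C [[112.0, 270.84, 283.79], [115.0, 270.83, 283.8], [118.0, 271.03, 283.85], [121.0, 271.0, 283.82], [124.0, 271.07, 283.83], [127.0, 270.99, 283.85], [130.0, 271.02, 283.84], [133.0, 271.13, 283.76]]
L [59.82 59.83 59.75 59.78 59.76 59.81 59.8  59.76] med 0.05979 R med 0.05386 width mm 5.93
S [[162.0, 273.09, 300.5], [166.0, 273.12, 284.96], [170.0, 273.06, 285.01], [174.0, 272.9, 284.93], [178.0, 272.96, 284.91], [182.0, 273.07, 284.92], [186.0, 273.09, 284.98], [190.0, 273.09, 284.96], [194.0, 273.03, 284.95], [198.0, 273.04, 284.97]]
L [58.94 58.94 58.98 59.07 59.06 59.02 59.02 59.04 59.08 59.09] med 0.05903 R med 0.05325 width mm 5.78
left-edge diff (cursor-slide) mm 0.7600937345540391
```

View pics/w13z.png

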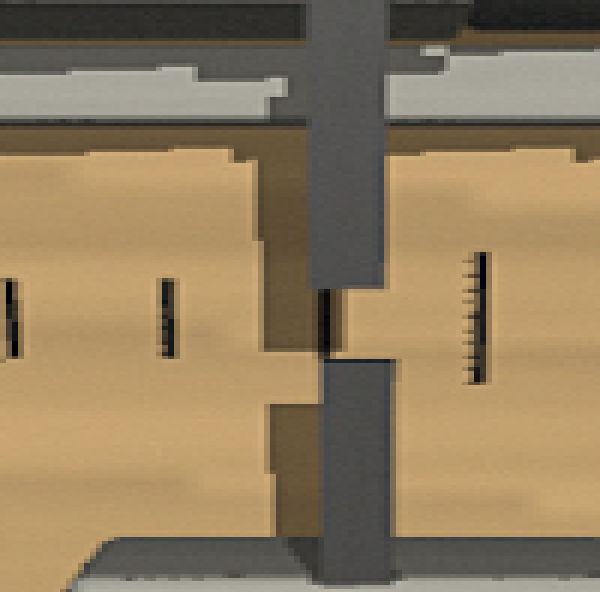

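The centrelines still differ by about 0.7 mm, so I'll make a small correction.

Emit:
apply_moves([
  {"xyz": [0,0.0007,0],"turn": 0},
  {"xyz": [0,0,0],"turn": 0},
  {"xyz": [0,0,0],"turn": 0},
  {"xyz": [0,0,0],"turn": 0},
  {"xyz": [0,0,0],"turn": 0},
  {"xyz": [0,0,0],"turn": 0},
])

```text
clock: 14.82
tcp_pos: [0.4833, 0.0496, 0.238]
orientation: [3.139, -0.03, 0.001]
contact_force: [-1.1, -9.0, 6.9]
grip_width: 0.0152
```

```bash
python3 - <<'E'
from h import *
st(); m,g=snap("wrist","w14"); m,g=snap("top","t14"); m,g2=snap("scene","s14")
cv2.imwrite("pics/t14z.png",np.hstack([cv2.resize(g[160:255,220:320],(400,380),interpolation=cv2.INTER_CUBIC),cv2.resize(g2[155:335,190:400],(400,380))]))
E
python3 meas.py w14
```

```text
14.82 tcp [0.4833 0.0496 0.238 ] yawY -1.5901 zax [ 8.0e-04 -2.5e-03 -1.0e+00] F [-1.08 -9.01  6.93] w 0.0152 q [-0.75  0.49  0.65  2.17 -0.5   0.63 -1.33]
C [[112.0, 271.94, 284.92], [115.0, 272.24, 284.96], [118.0, 272.2, 284.97], [121.0, 272.24, 285.03], [124.0, 272.24, 285.02], [127.0, 272.18, 284.96], [130.0, 272.14, 284.99], [133.0, 272.21, 284.81]]
L [59.9  59.77 59.8  59.79 59.8  59.84 59.87 59.85] med 0.05982 R med 0.05392 width mm 5.9
S [[162.0, 273.13, 284.99], [166.0, 273.14, 284.95], [170.0, 272.94, 284.93], [174.0, 272.9, 284.95], [178.0, 272.86, 284.96], [182.0, 272.99, 284.97], [186.0, 273.11, 284.97], [190.0, 273.12, 284.93], [194.0, 273.09, 284.95], [198.0, 273.05, 284.96]]
L [59.51 59.52 59.63 59.66 59.69 59.64 59.6  59.61 59.64 59.67] med 0.05963 R med 0.05385 width mm 5.78
left-edge diff (cursor-slide) mm 0.18537960960357536
```

View pics/t14z.png

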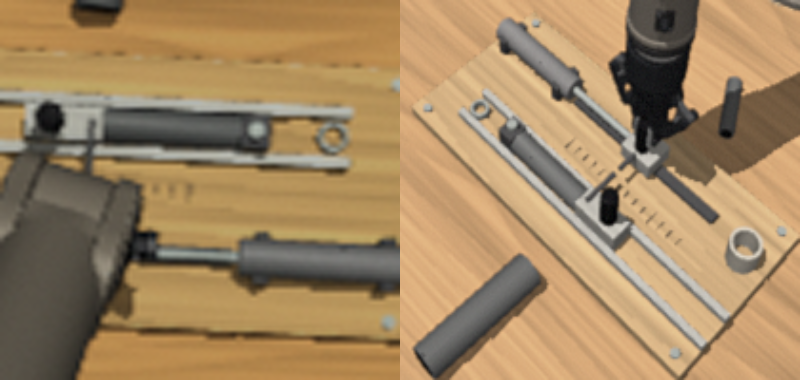

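View pics/w14.png

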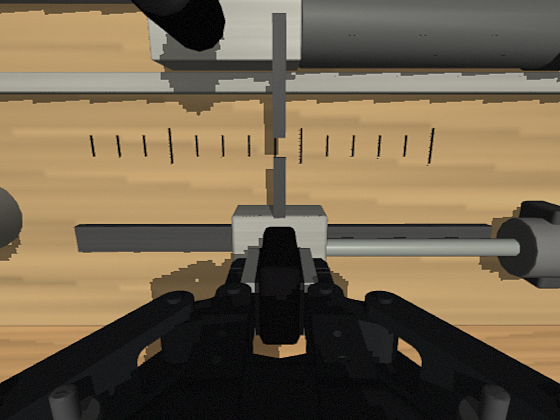

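The pointers are in line: centrelines differ by about 0.13 mm. The cursor is on the pipe, the pipe is on the stop, and the paddle is firmly held. Handing in.

```bash
python3 - <<'E'
from h import *
print(r.hand_in()); st()
E
```

```text
the job is handed in; nothing more can be done
None
the job is handed in; nothing more can be done
```

I seated the sample pipe against the end stop with the cursor and left the cursor touching it. I then pulled the spring slide out until the two pointers lined up, and handed in while still gripping the paddle. The job took about 15 s of the 48 s allowed.

- **Seating:** the push force rose from about 2 N to 12.4 N with almost no further motion. After I let go of the knob, pictures showed the cursor on the pipe and the pipe on the stop.
- **Pointers:** in the last wrist picture their centrelines differ by about 0.13 mm. The left edges alone give 0.19 mm and the right edges 0.07 mm. All of this relies on a camera calibration good to about 2 mm, though both pointers were in the same picture at the same height.
- **Holding:** the paddle is gripped at 90 N against about 9 N of spring pull. I did not watch it over time beyond the rows at rest before the last pictures.
- **Other things:** I touched none of them, and those visible in the last pictures had not moved.
- **Disagreements:** the first slide-to-cursor estimate, about 87 mm, was about 1 mm short of the pull finally needed, and I corrected this from the close-up pictures. No check failed.

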